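Release and open the orange cuvette holder

TASK

Open the cuvette holder with the orange lid: press down its grey front release tab so that the lid springs up, then push the lid back until it is fully open and stays open on its own. Do it all with light touches of the fingertips: grip and lift nothing, and do not shove either holder out of place. Leave the holder with the blue lid shut and the other things where they are.

Things in the scene. Friction and masses are not known exactly. Their poses are not given: they have to be found in the camera images.
- orange_holder: the cuvette holder to be opened: white, ORANGE lid, grey release tab in front; 170 x 90 mm, loose, 1.8 kg. Origin on its underside; x to the hinge side, -x to the tab. Here, in mm: base x -90..80; front deck 17 high; main body x -28..80, 50 high; shut lid x -30..55, z 51..58; catch at x -40, up to z 59; tab x -85..-38, y +-20, top z 34
- blue_holder: the other cuvette holder, BLUE lid, stays shut; else the same: 170 x 90 mm, loose, 1.8 kg. Origin on its underside; x to the hinge side, -x to the tab. Here, in mm: base x -90..80; front deck 17 high; main body x -28..80, 50 high; shut lid x -30..55, z 51..58; catch at x -40, up to z 59; tab x -85..-38, y +-20, top z 34
- orange_holder_tab_pad (a point): on top of the orange holder's grey ribbed release tab (44 x 40 mm), 32 mm in front of its pivot. Press here straight down: about 2 N to start, 4 to 5 N at the bottom of its 8 mm stroke; the catch lets go after about 4.5 mm. The tab springs back when let go.
- orange_holder_tab (a joint): tilt of the orange holder's release tab: 0 up (catch engaged), 0.26 rad fully pressed; the catch frees the lid at about 0.14
- orange_holder_lid (a joint): angle of the orange lid: 0 shut and latched, 1.9 rad fully open at its stop (19 degrees past upright). Once unlatched, a spring lifts it within half a second to about 0.84, where it rests; then it must be pushed (0.5 N at the edge; damped hinge). Let go below upright (1.57) it sinks back to 0.84; past upright it falls slowly to the stop and stays.
- orange_holder_lid_edge (a point): middle of the front edge of the orange lid (84 mm wide, 7 mm thick), half way through its thickness, 85 mm from the hinge axis; moves with the lid. A 6 mm nose 24 mm wide projects from it for the catch
- orange_holder_hinge (a point): middle of the orange lid's hinge axis (the axis is the holder's y); the lid's edge swings up and towards the holder's +x about it
- blue_holder_lid (a joint): opening angle of the blue lid: 0 shut and latched
- small_bottle: small amber bottle with a black cap, 29 mm across, 64 mm tall, loose bystander; origin under its centre
- tape: yellow roll of tape lying flat, 95 mm across, 19 mm tall, loose bystander; origin under its centre
- felt_pen: black marker pen lying on the bench, 139 mm long (its y), 9 mm thick, loose bystander; origin under its middle
- lab_timer: white bench timer standing up, 26 x 64 x 60 mm, loose bystander; origin under its centre
Mind the look-alikes: they are no part of the job. Leave any pink look-alike of the orange_holder alone.

How it is judged:
By the outcome, as a careful person would: the job done as asked, in the order asked, and still so for the second after the job is handed in, with the robot touching nothing.
It also fails if it takes over 38 s, if anything falls off the work surface, if the arm or the gripper's body presses on something with over 40 N, if the wrist force passes 120 N, or if a joint passes its speed limit or range.

ROBOT

A 6-joint arm with a two-finger parallel gripper is mounted at the origin on a cart in front of the work surface, level with it; the furniture and walls round the work are solid. World frame = base frame: x ahead of the robot, y to its left, z up, the work surface at z = 0. Lengths are in m, angles in rad, forces in N, time in s.
With the tool pointing down it reaches from about 0.35 to 0.875 m from the base axis. Payload 4.2 kg.
Tool frame: the origin (TCP) lies at the very end of the fingers, on their centre line; the grasp point (between the pads) lies 19 mm behind it; z points along the fingers, y is the line along which they close (so a half turn about z gives the same grasp; the last joint's range is limited). The gripper opens to 85 mm and grips with 20 to 120 N. Pads are 22 mm wide; open, the fingers measure 114 mm over their backs; the gripper's body (76 mm by 85 mm) begins 54 mm behind the grasp point. The pads swing forward as they close: fully open they stand 13 mm farther back than shut.
Start: joints at [-0.953, 0.385, 0.008, 0, -1.194, -0.259], TCP at [0.219, -0.585, 0.231] pointing down, gripper open.
Joint ranges: [-3.14, 3.14], [-1.21, 2.06], [-1.07, 1.41], [-3.16, 2.05], [-2.99, -0.16], [-3.1, 3.1]. Speed limits (rad/s): [2.79, 2.79, 3.14, 3.14, 3.14, 3.14].

INTERFACE

Orientations are given as [roll, pitch, yaw] about the fixed x, y, z axes, in that order (R = Rz(yaw) Ry(pitch) Rx(roll)).
In Python, from workcell import robot, optics, finder gives the robot as it stands.
- The arm moves only by the tool move_arm, never from a script. Its argument "steps" is a list of rows, each a list of 2 entries, a list of its own where there are three numbers: the shift along the tool's x, y, z in mm, then the turn about the tool's z in rad. A call has exactly 8 rows; each row is the pose to reach, as a shift and turn from the pose commanded when the call began, along the tool's axes at that moment; what a row does not reach only later rows make up. A row lasts 1/10 s, in which the tool goes at most 50 mm and 8.59 degrees, less where a joint would pass 70% of its speed; a pose out of reach is approached as far as the arm can. A call with a gripper value outside its range is refused whole. "claw" is the closure, from 0 (fully open) to 1 (shut), set as the call begins (left out, the last holds). The fingers move at their own pace and stop on an object; "newtons" is the grip in N (left out, the last holds). Time passes only in rows, so rows that repeat a pose let the fingers close, or fill a call up. It gives the time, the measured TCP pose, the force, the opening and the grip force at its end, in the units of the state.
- robot.observe(): the state, without advancing time (a new reading comes with each control period).
- optics.get_image(name): name is "scene" or "top" or "wrist"; returns the picture (384x512x3 uint8, red, green, blue); there is no depth.
- optics.calibration(name): a dict with "fx", "fy", "cx", "cy" (pixels), "k1" (the pictures are not rectified: a ray, as slopes to the right and down, at radius r is drawn at 1 + k1 r^2 times it, then the intrinsics apply), "position" and "orientation" of the camera in the world. Camera axes: x right, y down, z forward; pixel columns grow to the right and rows downward; lengths in m; the calibration is good to about 2 mm. A picture is of the moment at which its call begins: read the wrist's pose just before it. calibration takes no time and is no camera call; for the wrist camera it gives the pose at the moment of the call.
- robot.hand_in(): hands the job in; it is judged then, once.
Trained networks look in the newest picture that a camera, given by its name, has taken for a name from the list of things; names that differ only in an ending like _2 or _b are one class to them, and where a whole thing is asked for, a point or a joint stands for the part that bears it (a point fixed in the world has none). Each returns a list of dicts, best first, with "score" (0 to 1); they miss things now and then, are a little off and sometimes report something else, mostly with a low value. They report only what shows in the picture. A call takes as long as a camera call. They do not tell look-alikes from the thing itself.
- finder.look_for(camera, name): "position" ([x, y, z] in m, in world coordinates, good to about 4 mm: the middle of the surface that is visible of it).
- finder.masks_of(camera, name): "pixels" (384x512 bool, what is visible of it).
The state is a dict: "clock": time; "joints": joint angles; "joint_vel": joint speeds; "joint_efforts": joint torques, N m; "eef_pos": TCP position; "orientation": TCP orientation; "ft_force": force on the tool from outside, world axes, zero at the start; "moment": the same for the moment, N m; "grip_width": finger opening in m; "gripper_force": force on a finger pad.
Only numpy, scipy, OpenCV 4.12 (cv2) and the standard library are available. Lean on these libraries where they do the work, as an engineer would, in place of code of your own. Each camera call takes 0.05 s, during which the arm holds its last target. There are 200 camera calls.

## Working session

There is one attempt and no reset: what is moved stays moved. The work goes in short steps, Python scripts to look and compute and a tool call to move; the robot and the scene stay as the last step left them, time stands still between calls to the robot, and variables do not carry over. Pictures are saved under pics/ and viewed, at most 10 in all, crops included, and the job is handed in when it is done.

Besides the shell and the picture viewer there is one more tool, called after "Call:" by a JSON object that holds its "name" and its "arguments". move_arm: Moves the arm, as the interface text tells. Its arguments: {"type":"object","properties":{"steps":{"type":"array","items":{"type":"array"}},"claw":{"type":"number"},"newtons":{"type":"number"}},"required":["steps"]}

```bash
mkdir -p pics
cat > h.py <<'E'
import numpy as np, cv2
from workcell import robot, optics, finder
from scipy.spatial.transform import Rotation as R
def rot(o):
    o=np.array(o,float)
    return o if o.shape==(3,3) else (R.from_quat(o) if o.size==4 else R.from_euler('xyz',o)).as_matrix()
def pix2w(name,uv,z,c=None):
    c=c or optics.calibration(name)
    d=np.array([(uv[0]-c['cx'])/c['fx'],(uv[1]-c['cy'])/c['fy']]);s=d.copy()
    for _ in range(20): s=d/(1+c['k1']*(s@s))
    r=rot(c['orientation'])@np.array([s[0],s[1],1]);p=np.array(c['position'])
    return p+r*(z-p[2])/r[2]
def save(name,f):
    im=optics.get_image(name);cv2.imwrite('pics/'+f,im[:,:,::-1]);return im
E
python3 - <<'E'
from h import *
print(robot.observe())
save('top','top0.png');save('scene','scene0.png')
print(optics.calibration('top'))
for n in ['orange_holder','orange_holder_tab_pad','orange_holder_lid_edge','orange_holder_hinge','small_bottle','tape','lab_timer','felt_pen']:
    print(n,[(np.round(d['position'],3),round(d['score'],2)) for d in finder.look_for('top',n)])
E
```

```text
{'clock': 0.0, 'joints': array([-9.53385801e-01,  3.85602330e-01,  6.63642248e-03, -5.34819854e-04,
       -1.19398249e+00, -2.58609731e-01]), 'joint_vel': array([-0.0008025 ,  0.00024851, -0.00087902, -0.00090557, -0.00090818,
        0.00011674]), 'joint_efforts': array([ 3.38466734e-04, -3.92292130e+01,  1.88398433e+01,  4.18592915e+00,
       -4.55364003e-03, -1.63110858e-06]), 'eef_pos': array([ 0.21930229, -0.58464619,  0.23019277]), 'orientation': array([ 3.13938503e+00, -7.00242412e-05, -2.78298911e+00]), 'ft_force': array([-0.02113795, -0.68956306, -0.24939728]), 'moment': array([-0.0008171 ,  0.01749935,  0.01629097]), 'gripper_force': 0.0, 'grip_width': 0.08547150420863704}
{'fx': 346.82432469521325, 'fy': 346.82432469521325, 'cx': 254.30036789547933, 'cy': 191.86236539564842, 'k1': -0.10784333097095396, 'position': array([0.49256683, 0.01340918, 1.25002244]), 'orientation': array([-3.11071384,  0.01464423, -1.58235409])}
orange_holder [(array([0.532, 0.178, 0.058]), 0.63), (array([0.386, 0.335, 0.06 ]), 0.61)]
orange_holder_tab_pad [(array([0.403, 0.401, 0.031]), 0.72), (array([0.477, 0.182, 0.035]), 0.43)]
orange_holder_lid_edge [(array([0.544, 0.182, 0.057]), 0.78), (array([0.379, 0.332, 0.058]), 0.72)]
orange_holder_hinge [(array([0.385, 0.333, 0.056]), 0.82), (array([0.528, 0.181, 0.057]), 0.74)]
small_bottle [(array([0.47 , 0.186, 0.034]), 0.74)]
tape [(array([ 0.7  , -0.16 ,  0.018]), 0.91)]
lab_timer [(array([0.47 , 0.186, 0.038]), 0.55), (array([0.541, 0.381, 0.058]), 0.46)]
felt_pen [(array([ 0.445, -0.319,  0.007]), 0.4)]
```

View pics/top0.png

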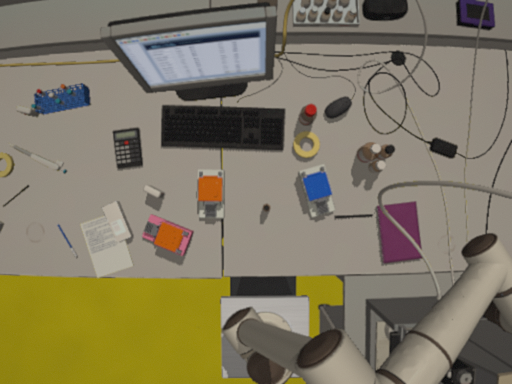

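View pics/scene0.png

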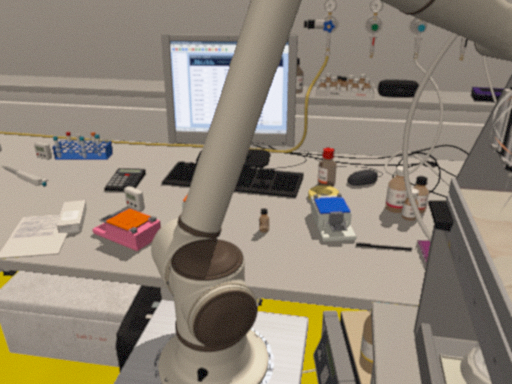

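Target: white holder with the orange lid at (210,190) in the top picture, tab towards the robot at about (210,210). The pink look-alike is at (168,235) and the blue holder at (317,190). Now its yaw.

Run:
```python
from h import *
im=cv2.imread('pics/top0.png');c=optics.calibration('top')
hsv=cv2.cvtColor(im,cv2.COLOR_BGR2HSV)
m=cv2.inRange(hsv,(4,170,120),(16,255,255));m[:, :190]=0;m[:,235:]=0;m[:160]=0;m[225:]=0
ys,xs=np.nonzero(m);r=cv2.minAreaRect(np.c_[xs,ys].astype(np.float32))
print(r);b=np.array([pix2w('top',p,.058,c)[:2] for p in cv2.boxPoints(r)]);print(b.round(4),b.mean(0))
for i in range(4):
    d=b[(i+1)%4]-b[i];print(np.linalg.norm(d),np.arctan2(d[1],d[0]))
cr=cv2.resize(im[160:230,175:255],None,fx=8,fy=8,interpolation=cv2.INTER_CUBIC);cv2.imwrite('pics/crop0.png',cr)
```

```text
((210.0, 188.0), (24.0, 22.0), 90.0)
[[0.5868 0.2213]
 [0.5858 0.1448]
 [0.5029 0.1455]
 [0.5038 0.2218]] [0.54482086 0.18333808]
0.07649033122220229 -1.584747884905253
0.08284547527020263 3.133239250842674
0.07631214435907557 1.5597795435224961
0.08307061887357642 -0.006219566640067153
```

View pics/crop0.png

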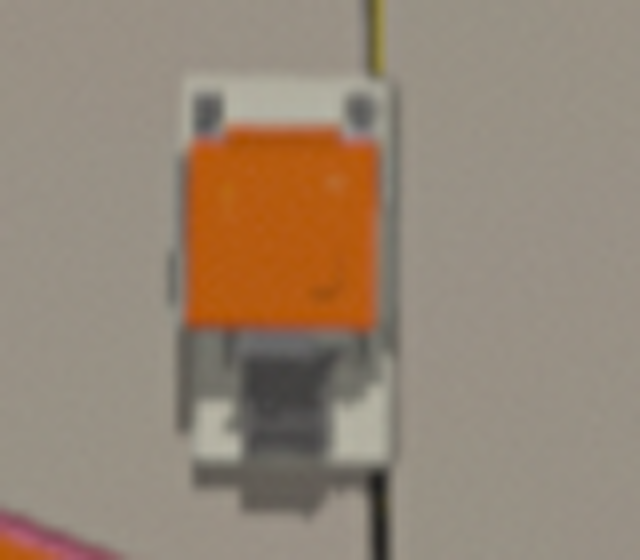

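Call:
{"name": "move_arm", "arguments": {"steps": [[[-30,38,0],0.03],[[-60,76,0],0.06],[[-92,116,0],0.1],[[-125,157,0],0.13],[[-158,198,0],0.16],[[-190,240,0],0.2],[[-222,282,0],0.24],[[-250,316,0],0.28]], "claw": 1, "newtons": 20}}

```text
clock: 1.3
eef_pos: [0.3407, -0.2055, 0.2318]
orientation: [-3.141, 0.001, -3.065]
ft_force: [0.8, -0.1, 0.2]
grip_width: 0.0001
gripper_force: 0.0
```

Call:
{"name": "move_arm", "arguments": {"steps": [[[-18,46,0],0.01],[[-36,92,0],0.02],[[-54,138,0],0.03],[[-72,184,0],0.04],[[-90,230,0],0.05],[[-108,276,0],0.06],[[-126,320,0],0.07],[[-140,364,10],0.078]]}}

```text
clock: 2.1
eef_pos: [0.4528, 0.1693, 0.2228]
orientation: [3.14, 0.004, -3.14]
ft_force: [0.9, -1.2, 0.5]
grip_width: -0.0004
gripper_force: 0.0
```

Run:
```python
from h import *
o=robot.observe();print(o['eef_pos'],o['orientation'],o['clock'],o['ft_force'])
print(optics.calibration('wrist'))
save('wrist','w1.png')
for n in ['orange_holder_tab_pad','orange_holder_lid_edge','orange_holder_hinge','orange_holder']:
    print(n,[(np.round(d['position'],3),round(d['score'],2)) for d in finder.look_for('wrist',n)])
```

```text
[0.45283714 0.16932948 0.22278428] [ 3.13950736  0.00378225 -3.14011748] 2.1 [ 0.88352241 -1.15181132  0.45362871]
{'fx': 283.384910439475, 'fy': 283.384910439475, 'cx': 256.9972114770279, 'cy': 196.68783232534145, 'k1': -0.04726268335662487, 'position': array([0.38533638, 0.16814006, 0.36560348]), 'orientation': array([ 2.87312367e+00, -2.37977417e-03,  1.57344242e+00])}
orange_holder_tab_pad [(array([0.469, 0.184, 0.036]), 0.61), (array([0.406, 0.403, 0.035]), 0.61)]
orange_holder_lid_edge [(array([0.377, 0.326, 0.061]), 0.92), (array([0.516, 0.209, 0.06 ]), 0.62), (array([0.471, 0.189, 0.036]), 0.38)]
orange_holder_hinge [(array([0.487, 0.189, 0.032]), 0.88), (array([0.38 , 0.323, 0.061]), 0.68), (array([ 0.666, -0.16 ,  0.021]), 0.18)]
orange_holder [(array([0.38 , 0.324, 0.059]), 0.77), (array([0.487, 0.19 , 0.035]), 0.64)]
```

View pics/w1.png

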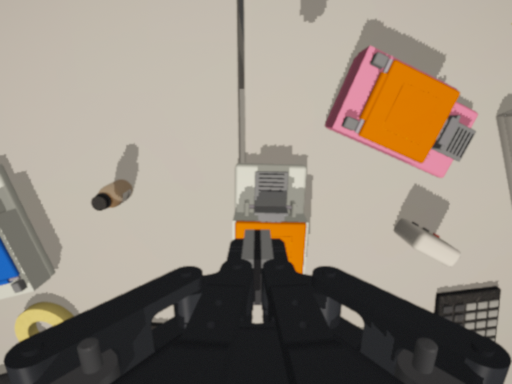

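Run:
```python
from h import *
c=optics.calibration('wrist')
for n,uv,z in [('front L',(236,165),.017),('front R',(306,167),.017),('pad tl',(258,171),.034),('pad tr',(286,171),.034),('pad bot',(272,192),.034),('dark bot',(271,212),.034),('lid fl',(236,221),.058),('lid fr',(307,223),.058)]:
    print(n,pix2w('wrist',uv,z,c).round(4))
```

```text
front L [0.4379 0.1397 0.017 ]
front R [0.4401 0.2262 0.017 ]
pad tl [0.4423 0.1668 0.034 ]
pad tr [0.4422 0.1999 0.034 ]
pad bot [0.4678 0.1838 0.034 ]
dark bot [0.4931 0.1829 0.034 ]
lid fl [0.4961 0.1417 0.058 ]
lid fr [0.4984 0.2233 0.058 ]
```

Call:
{"name": "move_arm", "arguments": {"steps": [[[-4,15,20],0],[[-4,15,50],0],[[-4,15,85],0],[[-4,15,120],0],[[-4,15,150],0],[[-4,15,168],0],[[-4,15,176],0],[[-4,15,176],0]]}}

```text
clock: 3.15
eef_pos: [0.4554, 0.1804, 0.0451]
orientation: [-3.141, -0.001, 3.141]
ft_force: [-0.2, -0.3, -0.1]
grip_width: 0.0
gripper_force: 0.0
```

Run:
```python
from h import *
o=robot.observe();print(o['eef_pos'],o['orientation'],o['clock'],o['ft_force'])
```

```text
[0.45536918 0.18043144 0.04510507] [-3.14067680e+00 -9.66231576e-04  3.14110298e+00] 3.15 [-0.16134809 -0.28112248 -0.07190605]
```

Call:
{"name": "move_arm", "arguments": {"steps": [[[-1,3,5],0],[[-1,3,9],0],[[-1,3,11],0],[[-1,3,13],0],[[-1,3,15],0],[[-1,3,16],0],[[-1,3,17],0],[[-1,3,17],0]]}}

```text
clock: 3.95
eef_pos: [0.4566, 0.1847, 0.0284]
orientation: [3.141, 0.0, -3.141]
ft_force: [-2.1, 0.4, 3.3]
grip_width: -0.0
gripper_force: 2.2
```

Run:
```python
from h import *
o=robot.observe();print(o['eef_pos'],o['clock'],o['ft_force'])
save('wrist','w2.png')
```

```text
[0.45659988 0.18474694 0.02843478] 3.95 [-2.13952566  0.43424958  3.29382011]
```

View pics/w2.png

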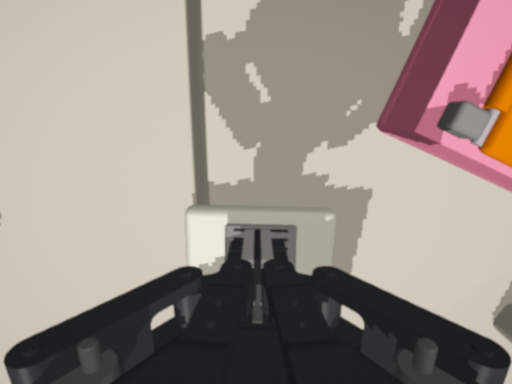

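The finger is on the tab (pad visible at (260,235)), and the lid is hidden behind the gripper. I'll press slightly more and check from the top camera.

Call:
{"name": "move_arm", "arguments": {"steps": [[[0,0,1],0],[[0,0,1.5],0],[[0,0,1.5],0],[[0,0,1.5],0],[[0,0,1.5],0],[[0,0,1.5],0],[[0,0,1.5],0],[[0,0,1.5],0]]}}

```text
clock: 4.8
eef_pos: [0.4567, 0.1847, 0.0269]
orientation: [3.141, 0.0, -3.141]
ft_force: [-1.7, 1.5, 5.0]
grip_width: -0.0
gripper_force: 2.6
```

Run:
```python
from h import *
o=robot.observe();print(o['eef_pos'],o['clock'],o['ft_force'])
im=save('top','t2.png');s=save('scene','s2.png')
a=cv2.resize(im[140:240,140:260],(600,500));b=cv2.resize(s[160:260,80:280],(600,300))
cv2.imwrite('pics/c2.png',cv2.resize(np.vstack([a,b]),(450,600))[:,:,::-1])
```

```text
[0.45670315 0.18470724 0.02687687] 4.8 [-1.67554738  1.47758107  4.99787664]
```

View pics/c2.png

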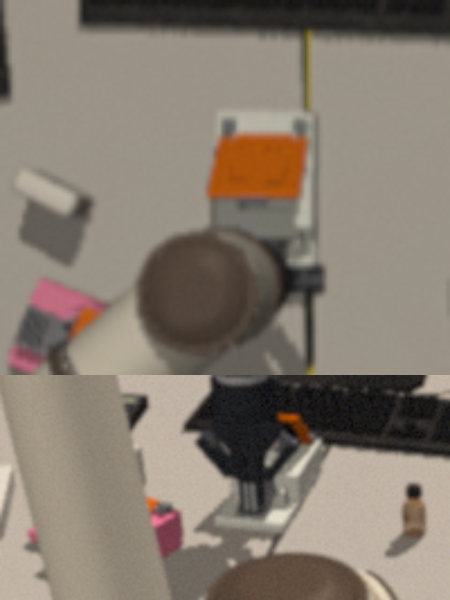

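The lid has sprung up to its rest angle. It shows foreshortened at (258,165) in the crop. Now I lift off, then push the edge back.

Call:
{"name": "move_arm", "arguments": {"steps": [[[0,0,-4],0],[[3,0,-10],0],[[6,0,-20],0],[[6,0,-33],0],[[6,0,-48],0],[[6,0,-62],0],[[6,0,-72],0],[[6,0,-72],0]]}}

```text
clock: 5.7
eef_pos: [0.451, 0.1849, 0.1003]
orientation: [3.14, 0.002, -3.141]
ft_force: [-0.2, 0.1, -0.5]
grip_width: -0.0001
gripper_force: 0.0
```

Call:
{"name": "move_arm", "arguments": {"steps": [[[-10,0,0],0],[[-20,0,0],0],[[-30,0,0],0],[[-38,0,0],0],[[-46,0,0],0],[[-54,0,0],0],[[-60,0,0],0],[[-65,0,0],0]]}}

```text
clock: 6.5
eef_pos: [0.5157, 0.1844, 0.0987]
orientation: [-3.141, -0.001, -3.141]
ft_force: [-1.2, -0.3, 0.4]
grip_width: -0.0
gripper_force: 0.5
```

Call:
{"name": "move_arm", "arguments": {"steps": [[[-4,0,0],0],[[-8,0,0],0],[[-12,0,0],0],[[-16,0,0],0],[[-20,0,0],0],[[-24,0,0],0],[[-28,0,0],0],[[-32,0,0],0]]}}

```text
clock: 7.3
eef_pos: [0.5489, 0.1846, 0.102]
orientation: [-3.141, 0.003, -3.139]
ft_force: [-5.7, -2.9, 18.5]
grip_width: -0.0001
gripper_force: 0.7
```

Call:
{"name": "move_arm", "arguments": {"steps": [[[-4,0,0],0],[[-8,0,0],0],[[-12,0,0],0],[[-16,0,0],0],[[-20,0,0],0],[[-24,0,0],0],[[-27,0,0],0],[[-30,0,0],0]]}}

```text
clock: 8.1
eef_pos: [0.5774, 0.1845, 0.0982]
orientation: [-3.141, -0.001, -3.141]
ft_force: [-0.0, 0.3, 0.5]
grip_width: -0.0001
gripper_force: 0.1
```

Run:
```python
from h import *
o=robot.observe();print(o['eef_pos'],o['clock'],o['ft_force'])
im=save('top','t3.png');s=save('scene','s3.png')
a=cv2.resize(im[140:240,140:260],(600,500));b=cv2.resize(s[160:260,80:280],(600,300))
cv2.imwrite('pics/c3.png',cv2.resize(np.vstack([a,b]),(450,600))[:,:,::-1])
```

```text
[0.57742963 0.18450064 0.0982289 ] 8.1 [-0.03709181  0.33178072  0.48482389]
```

View pics/c3.png

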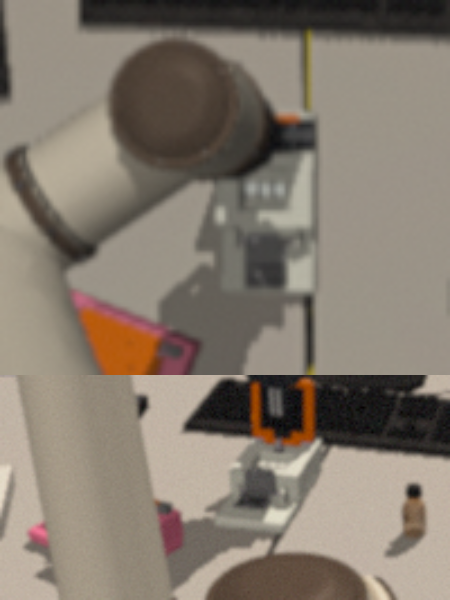

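The lid is now behind the fingers, about upright (orange frame at (283,415) in the scene crop). I'll push a little farther.

Call:
{"name": "move_arm", "arguments": {"steps": [[[-2,0,0],0],[[-4,0,0],0],[[-6,0,0],0],[[-8,0,0],0],[[-9,0,0],0],[[-10,0,0],0],[[-10,0,0],0],[[-10,0,0],0]]}}

```text
clock: 9.0
eef_pos: [0.5875, 0.1847, 0.0988]
orientation: [3.142, -0.0, -3.141]
ft_force: [0.4, 0.1, -0.6]
grip_width: 0.0001
gripper_force: 0.0
```

Call:
{"name": "move_arm", "arguments": {"steps": [[[2,0,0],0],[[6,0,0],0],[[12,0,-5],0],[[22,0,-10],0],[[40,0,-20],0],[[65,0,-30],0],[[95,0,-50],0],[[130,0,-70],0]]}}

```text
clock: 9.8
eef_pos: [0.4562, 0.1843, 0.1695]
orientation: [-3.141, 0.0, -3.141]
ft_force: [-1.1, -0.5, 0.9]
grip_width: -0.0001
gripper_force: 0.0
```

Call:
{"name": "move_arm", "arguments": {"steps": [[[15,-30,-10],0],[[30,-70,-20],0],[[40,-115,-20],0],[[50,-160,-20],0],[[50,-200,-20],0],[[50,-240,-20],0],[[50,-260,-20],0],[[50,-260,-20],0]]}}

```text
clock: 10.6
eef_pos: [0.4068, -0.0772, 0.1893]
orientation: [3.142, 0.001, 3.139]
ft_force: [0.2, 0.1, -0.1]
grip_width: 0.0001
gripper_force: 0.0
```

Run:
```python
from h import *
o=robot.observe();print(o['eef_pos'],o['clock'],o['ft_force'])
im=save('top','t4.png');s=save('scene','s4.png')
a=cv2.resize(im[140:240,140:340],(600,300));b=cv2.resize(s[150:250,80:280],(600,300))
cv2.imwrite('pics/c4.png',np.vstack([a,b])[:,:,::-1])
```

```text
[ 0.40679607 -0.0771979   0.18926107] 10.6 [ 0.19109906  0.1136626  -0.13386369]
```

View pics/c4.png

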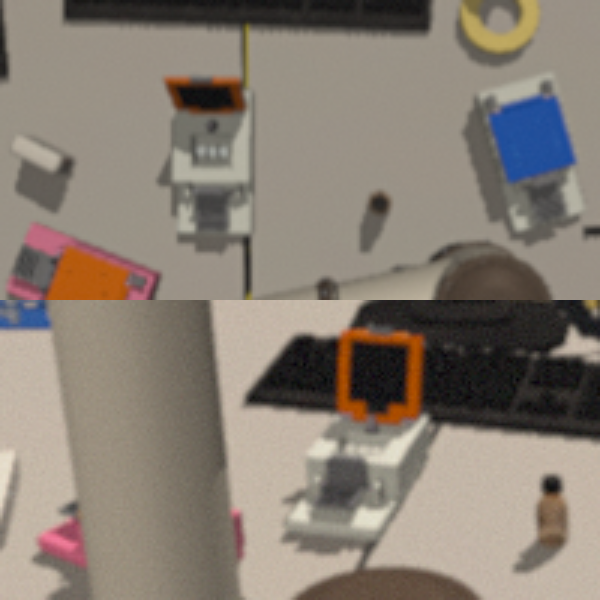

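The lid stands open past upright (its underside shows at (205,95) in the top crop), the blue holder is shut, and nothing else has moved. I'll let it settle, check that the picture is steady, and hand in.

Call:
{"name": "move_arm", "arguments": {"steps": [[[0,0,0],0],[[0,0,0],0],[[0,0,0],0],[[0,0,0],0],[[0,0,0],0],[[0,0,0],0],[[0,0,0],0],[[0,0,0],0]]}}

```text
clock: 11.5
eef_pos: [0.4078, -0.0755, 0.1888]
orientation: [3.142, -0.0, -3.141]
ft_force: [0.4, 0.5, -0.4]
grip_width: -0.0002
gripper_force: 0.0
```

Run:
```python
from h import *
a=cv2.imread('pics/top0.png');t4=cv2.imread('pics/t4.png')[:,:,::-1];im=optics.get_image('top')
def rows(i):
    m=cv2.inRange(cv2.cvtColor(np.ascontiguousarray(i),cv2.COLOR_RGB2HSV),(3,150,90),(18,255,255))[150:200,185:235];y,x=np.nonzero(m);return len(y),y.min()+150,y.max()+150,x.min()+185,x.max()+185
print(rows(t4),rows(im))
if abs(rows(t4)[1]-rows(im)[1])<=1: print(robot.hand_in())
```

```text
(59, np.int64(166), np.int64(176), np.int64(195), np.int64(220)) (57, np.int64(166), np.int64(176), np.int64(195), np.int64(220))
the job is handed in; nothing more can be done
None
```

The orange holder's lid is open past upright and stayed put on its own; the job was handed in at about 11.5 s, with one brief 18.5 N wrist-force reading while pushing the lid, no visible shift of the holder, and the blue holder still shut.

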